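Clamp the carving blank with the swing strap and its cam lever

ROBOT

A 6-joint arm with a two-finger parallel gripper is mounted at the origin on the work surface. World frame = base frame: x ahead of the robot, y to its left, z up, the work surface at z = 0. Lengths are in mm, angles in rad, forces in N, time in s.
With the tool pointing down it reaches from about 275 to 825 mm from the base axis. Payload 4.9 kg.
Tool frame: the origin (TCP) lies where the fingers leave the gripper's body, on its centre line; the fingertips stand 73 mm ahead of it and the grasp point (between the pads) lies 54 mm ahead of it (r.grip_point_offset is the z of the grasp point in the tool frame, in mm); z points along the fingers, y is the line along which they close (so a half turn about z gives the same grasp; the last joint's range is limited). The gripper opens to 85 mm and grips with 20 to 120 N. Pads are 22 mm wide; open, the fingers measure 114 mm over their backs; the gripper's body (76 mm by 85 mm) begins 54 mm behind the grasp point. The pads swing forward as they close: fully open they stand 13 mm farther back than shut.
Start: joints at [-1.273, 0.326, -0.193, 1.052, 0, 1.437], TCP at [230.192, -499.53, 303.881] pointing down, gripper open.
Joint ranges: [-2.65, 2.65], [-0.97, 1.79], [-1.3, 1.35], [-1.93, 2.1], [-1.47, 1.37], [-3.14, 3.14]. Speed limits (rad/s): [2.57, 2.57, 3.14, 3.14, 3.14, 3.14].

INTERFACE

Orientations are given as [roll, pitch, yaw] about the fixed x, y, z axes, in that order (R = Rz(yaw) Ry(pitch) Rx(roll)).
In Python, from plant import status, cams, order, r gives the robot as it stands.
- The arm moves only by the tool carry_out, never from a script. Its argument "plan" is a list of rows, each a list of 3 entries, a list of its own where there are three numbers: the opening, from 0 (shut) to 1 (fully open), then the shift along the tool's x, y, z in shares of 1 m (1.0 is 1 m), then the turn about the tool's z in a scale on which 1.0 is pi/2 rad. In form: [[hand, [tx, ty, tz], spin], ...]. A call has 1 to 8 rows; each row is the pose to reach, as a shift and turn from the pose commanded when the call began, along the tool's axes at that moment; what a row does not reach only later rows make up. A row lasts 1/10 s, in which the tool goes at most 50 mm and 8.59 degrees, less where a joint would pass 70% of its speed; a pose out of reach is approached as far as the arm can. Shift and turn numbers lie between -1 and 1, and a call with a number outside is refused. A call with a gripper value outside its range is refused whole. The fingers move at their own pace and stop on an object; "force" is the grip in N (left out, the last holds). Time passes only in rows, so rows that repeat a pose let the fingers close. It gives the time, the measured TCP pose, the force, the opening and the grip force at its end, in the units of the state.
- status.observe(): the state, without advancing time (a new reading comes with each control period).
- cams.snapshot(name): name is "side" or "top" or "wrist"; returns a dict with "img" (384x512x3 uint8, red, green, blue), "range_z" (384x512 float32, mm along the optical axis (not along the pixel's ray), 0 where there is no reading), "fx", "fy", "cx", "cy" (pixels), "rvec" (rotation vector, rad) and "tvec" (3), from world to camera coordinates, as OpenCV has them. Camera axes: x right, y down, z forward; pixel columns grow to the right and rows downward; lengths in mm; the calibration is good to about 2 mm. A picture is of the moment at which its call begins.
- order.job_done(): hands the job in; it is judged then, once.
The state is a dict: "time_s": time; "q": joint angles; "dq": joint speeds; "joint_efforts": joint torques, N m; "eef_pos": TCP position; "orientation": TCP orientation; "wrist_force": force on the tool from outside, world axes, zero at the start; "wrist_torque": the same for the moment, N m; "finger_gap": finger opening in mm; "finger_force": force on a finger pad.
Only numpy, scipy, OpenCV 4.12 (cv2) and the standard library are available. Lean on these libraries where they do the work, as an engineer would, in place of code of your own. Each camera call takes 0.05 s, during which the arm holds its last target. There are 200 camera calls.

TASK

Clamp the wooden blank in its carving fixture: push the teal clamp strap round with the outside of a finger until it lies fully home across the blank, against its stop, and only then press the red cam lever all the way down so that the strap's rubber foot bears on the blank. Only push, do not lift or shift the blank, and leave the other things on the bench where they are; finish clear of the clamp.

Things in the scene. Friction and masses are not known exactly. Their poses are not given: they have to be found in the camera images.
- fixture: Plywood base plate, 18 mm thick, fixed, carrying a teal swing clamp. Origin: on the strap's vertical pivot axis at bench height; z up. Plate: x -130..130, y -190..90 mm. The blank lies along x at y = -115 between wooden rails (tops 40 mm up, at y = -85 and -145). A steel stop pin (10 mm thick, 92 mm tall) stands at x = -18, y = 42 mm.
- strap (a joint): Swing of the teal strap about the vertical pivot, rad. 0 = fully home against its stop, lying across the blank, nose along the fixture's -y; it grows clockwise seen from above (at 1.5, its limit, the nose points about along the fixture's -x). Friction, about 1 N at the nose, keeps it where it is left.
- strap_nose (a point): Centre of the strap's section 145 mm from the pivot, 85 mm above the bench: push the side face here. The strap is a bar 26 mm wide, 18 mm thick (76 to 94 mm above the bench); its nose ends 170 mm from the pivot, its tail, which carries the cam lever, 62 mm on the other side.
- lever (a joint): Cam lever on the strap's tail, rad. 0 = raised, 1.31 rad above the strap's line, leaning to the tail side; 1.31 = fully down, along the strap, pointing away from the nose. Stays where it is left; 3 to 5 N at its end moves it. Pressing it tips the strap in proportion, up to 0.07 rad (tail and axle 3 mm up, foot down), so fully down it slopes up 0.07 rad.
- lever_tip (a point): Outer end of the lever's centre line, 117 mm from its axle. The red grip is 24 mm wide and 14 mm thick and covers the last 68 mm.
- lever_axle (a point): Centre of the lever's level axle, which lies across the strap: 45 mm from the pivot on the tail side, 108 mm above the bench.
- foot: Black sprung rubber foot, 26 mm diameter, under the strap 115 mm from the pivot; origin at the centre of its underside, 3 to 5 mm above the blank while the lever is raised. With the lever down it presses on the blank with about 10 N.
- block: The light wooden carving blank, 170 x 44 x 42 mm, loose, with two dark mortises on top; origin at the centre of its underside, 18 mm above the bench (top at 60 mm); x along its length.
- offcut: Bystander: loose dark wood offcut 55 x 30 x 22 mm lying on the base plate; origin at the centre of its underside.
- chisel: Bystander: chisel lying on the bench in front of the fixture, 200 mm long, 20 mm high, wooden handle to its -x, steel blade to its +x; origin near the middle at bench height.
- glue: Bystander: white glue bottle with an orange cap, 52 mm diameter, 130 mm tall, standing beside the fixture, to the far left; origin under its centre.
- mallet: Bystander: hammer with brass head, 260 mm long, lying along its x, head at +x; origin at its middle at bench height.
- jar: Bystander: amber jar with a dark cap, 68 mm diameter, 80 mm tall; origin under its centre.
- cork: Bystander: cork sanding block 100 x 60 x 35 mm; origin under its centre.
- mug: Bystander: blue mug, 80 mm diameter, 90 mm tall, handle at its +y; origin under its centre.
Things that resemble listed ones, but are neither listed nor needed, are in the scene too. What is shaped like the block but pink is not meant.

How it is judged (in metres and radians):
On the way, in this order (a step that is already met when the one before it is completed fails the run):
1. the strap is home across the blank (within 0.08 rad of its stop), the lever still raised (under 0.5 rad) (value of joint strap below 0.08 rad and value of joint lever below 0.5 rad), for 0.2 s.
2. the cam lever is down (over 1.2 rad) with the strap home (value of joint lever above 1.2 rad and value of joint strap below 0.08 rad), for 0.2 s.
At the end, for the whole second after the job is handed in: The strap is within 0.08 rad of its stop, the lever is past 1.2 rad of its 1.31 rad, the foot presses on the blank with more than 4 N, and the blank lies at rest within 10 mm of where it was (all of step 2 and contact force between foot and block above 4 N and distance of block from where it was at the start of the episode below 0.01 m and linear speed of block below 0.02 m/s); the robot touches nothing.
It fails at once if the lever is pushed down (past 0.6 rad) while the strap is not over the blank (over 0.2 rad) (value of joint lever above 0.6 rad and value of joint strap above 0.2 rad).
It fails at once if the blank is lifted or shifted by more than 12 mm (distance of block from where it was at the start of the episode above 0.012 m).
It fails at once if a bystander is lifted or shifted by more than 20 mm (distance of any of offcut, chisel, glue, mallet, jar, cork, mug from where it was at the start of the episode above 0.02 m).
It fails at once if a standing bottle, jar or mug is tipped over 0.5 rad (angle between any of glue, jar, mug's own z axis and vertical above 0.5 rad).
It also fails if it takes over 48 s, if anything falls off the work surface, if the arm or the gripper's body presses on something with over 40 N, if the wrist force passes 120 N, or if a joint passes its speed limit or range.

## Working session

There is one attempt and no reset: what is moved stays moved. The work goes in short steps, Python scripts to look and compute and a tool call to move; the robot and the scene stay as the last step left them, time stands still between calls to the robot, and variables do not carry over. Pictures are saved under pics/ and viewed, at most 10 in all, crops included, and the job is handed in when it is done.

Besides the shell and the picture viewer there is one more tool, called after "Call:" as name(argument=value, ...), one argument or row to a line, values as JSON. carry_out: Moves the arm, as the interface text tells. Its arguments: {"type":"object","properties":{"plan":{"type":"array"},"force":{"type":"number"}},"required":["plan"]}

```bash
mkdir -p pics; cat > h.py <<'E'
import numpy as np, cv2
from plant import status, cams, order, r
def snap(n):
    d=cams.snapshot(n); np.savez('%s.npz'%n,**d); return d
def save(d,f,crop=None,s=1):
    im=d['img'][:,:,::-1]
    if crop: a,b,c,e=crop; im=im[b:e,a:c]
    cv2.imwrite('pics/'+f,cv2.resize(im,None,fx=s,fy=s,interpolation=cv2.INTER_CUBIC))
def pt(d,u,v):
    z=float(d['range_z'][v,u]); R=cv2.Rodrigues(np.array(d['rvec'],float))[0]
    c=np.array([(u-d['cx'])/d['fx']*z,(v-d['cy'])/d['fy']*z,z])
    return R.T@(c-np.array(d['tvec'],float).ravel())
def cloud(d):
    z=d['range_z'].astype(float); v,u=np.mgrid[:384,:512]; R=cv2.Rodrigues(np.array(d['rvec'],float))[0]
    c=np.stack([(u-d['cx'])/d['fx']*z,(v-d['cy'])/d['fy']*z,z],-1)
    return (c-np.array(d['tvec'],float).ravel())@R
E
python3 - <<'E'
from h import *
for n in ('top','side'):
    save(snap(n),n+'1.png',None,1.5)
print(status.observe())
E
```

```text
{'time_s': 0.1, 'q': array([-1.27318206e+00,  3.26858634e-01, -1.93502941e-01,  1.05202410e+00,
        1.06859554e-05,  1.43659338e+00]), 'dq': array([ 2.09410070e-05, -1.55099114e-03,  9.60936504e-04,  5.38245351e-04,
        3.70554955e-04, -1.14678851e-03]), 'joint_efforts': array([ 1.20977962e-03, -4.44241083e+01,  2.63037997e+01,  7.85717333e-03,
       -5.31797684e-05,  2.62302340e-07]), 'eef_pos': array([ 230.07218017, -499.09756456,  303.17889036]), 'orientation': array([-3.14001902e+00, -2.23245496e-04,  4.31817031e-01]), 'wrist_force': array([-0.52507695,  0.81795247,  0.30289073]), 'wrist_torque': array([-0.04804703, -0.00058308, -0.01748649]), 'finger_force': 0.0, 'finger_gap': 85.30416903226585}
```

View pics/top1.png

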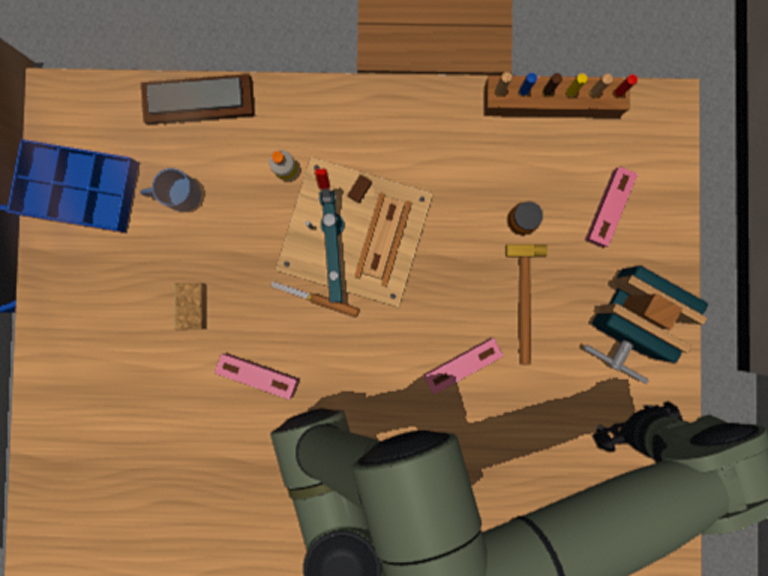

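View pics/side1.png

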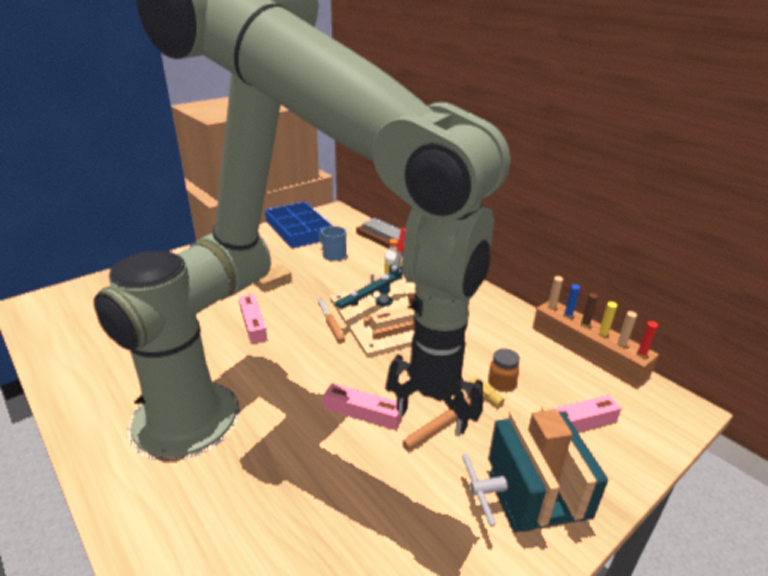

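The top picture shows the fixture at about (355,230). Its teal strap has the pivot at (333,222), the nose at (338,300) pointing at the robot, and the red lever at (322,178). These could be mistaken for parts of the clamp:
- **Strap:** the teal vise at (650,310). I reject it because it has no swing strap or red lever.
- **Lever:** the red tool handle in the rack at (628,82).
- **Blank:** the pink bars at (257,375), (463,365) and (612,207), which the task excludes. The real blank is the light one between the rails at (384,238).

I choose the fixture at (355,230) and check it in a close crop.

```bash
python3 - <<'E'
from h import *
d=dict(np.load('top.npz')); save(d,'crop1.png',(170,90,300,220),4.6)
E
```

```text
(no output)
```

View pics/crop1.png

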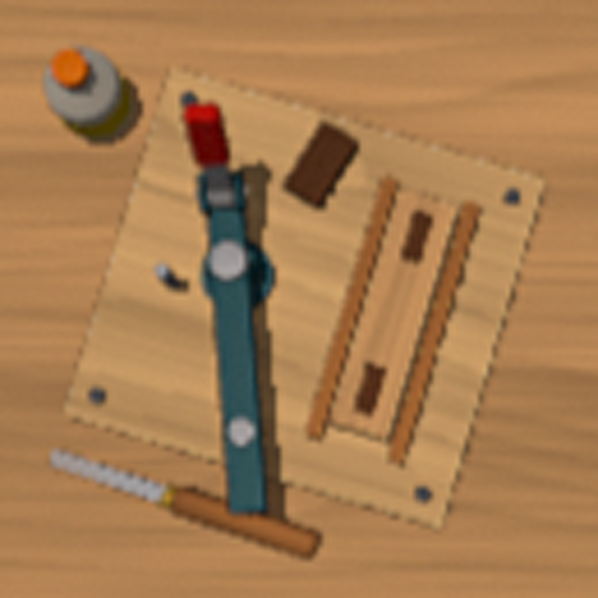

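The crop confirms the choice: strap pivot cap at (228,260), nose end at (247,510), red grip at (207,133), stop pin at (163,270), offcut at (320,165), and blank between rails centred at about (393,310). The chisel handle lies just beneath the nose. Next I measure.

```bash
cat >> h.py <<'E'
def ray(d,u,v,zw):
    R=cv2.Rodrigues(np.array(d['rvec'],float))[0]; t=np.array(d['tvec'],float).ravel()
    o=-R.T@t; q=R.T@np.array([(u-d['cx'])/d['fx'],(v-d['cy'])/d['fy'],1.]); return o+q*(zw-o[2])/q[2]
E
python3 - <<'E'
from h import *
np.set_printoptions(precision=1,suppress=True)
d=dict(np.load('top.npz')); P=lambda x,y,z: ray(d,170+(x+.5)/4.6-.5,90+(y+.5)/4.6-.5,z)
W=np.array([P(*c,18)[:2] for c in [(172,68),(545,182),(440,525),(65,412)]])
F=np.array([[130,90],[130,-190],[-130,-190],[-130,90.]])
wc,fc=W.mean(0),F.mean(0); H=(F-fc).T@(W-wc); th=np.arctan2(H[0,1]-H[1,0],H[0,0]+H[1,1])
R=np.array([[np.cos(th),-np.sin(th)],[np.sin(th),np.cos(th)]]); o=wc-R@fc
print('fix',o,th,'res',(F@R.T+o-W))
print('pivot cap',P(228,260,97),'nose end',P(247,510,94),'foot bolt',P(240,430,97),'pin',P(160,270,92))
n=P(247,510,94)-P(228,260,97); f=R.T@n[:2]; print('nose fix',f,'strap angle',np.arctan2(-f[0],-f[1]))
for nm,q,z in [('glue',(70,68),130),('offcut',(322,165),40),('chis',(320,545),18),('chisblade',(55,458),8),('lever top',(203,112),220)]: print(nm,P(*q,z),R.T@(P(*q,z)[:2]-o))
c=cloud(d); m=(d['img'][...,0]>120)&(d['img'][...,1]<50)&(d['img'][...,2]<50)&(c[...,0]<o[0]+200)
m[:,:190]=0;m[:,240:]=0;m[:100]=0;m[180:]=0
print('red',m.sum(),c[m].min(0),c[m].max(0))
E
```

```text
fix [608.2  55.3] -0.2787493191563919 res [[ 2.1  0.7]
 [ 2.3 -2. ]
 [-3.2 -0.9]
 [-1.3  2.2]]
pivot cap [608.6  55.5  97. ] nose end [441.1  39.5  94. ] foot bolt [494.5  45.   97. ] pin [601.7 101.6  92. ]
nose fix [-156.6  -61.5] strap angle 1.1966892026997373
glue [729.5 159.3 130. ] [ 88.  133.4]
offcut [684.1  -3.7  40. ] [ 89.2 -35.9]
chis [418.6  -6.4  18. ] [-165.3 -111.6]
chisblade [477.1 183.4   8. ] [-161.3   87. ]
lever top [683.4  61.8 220. ] [70.5 26.9]
red 24 [677.5  52.4 216.5] [686.9  72.3 224. ]
```

The rows are not in the units I measure in: shifts go in shares of 1 m and turns go in shares of pi/2 rad. I convert before sending: 45.8 cm / 100 = 0.458, -44.6 cm / 100 = -0.446, -0.27 rad / 1.5708 = -0.1719.

Call:
carry_out(
  plan=[
    [0,[0.229,-0.223,0],-0.0828],
    [0,[0.458,-0.446,0],-0.1719],
    [0,[0.458,-0.446,0],-0.1719],
    [0,[0.458,-0.446,0],-0.1719],
    [0,[0.458,-0.446,0],-0.1719],
    [0,[0.458,-0.446,0],-0.1719],
    [0,[0.458,-0.446,0],-0.1719],
    [0,[0.458,-0.446,0],-0.1719],
  ],
  force=40,
)

```text
time_s: 0.9
eef_pos: [373.8, -124.2, 303.9]
orientation: [3.141, -0.0, 0.701]
wrist_force: [1.2, -0.6, -0.4]
finger_gap: 0.3
finger_force: 0.0
```

```bash
cat >> h.py <<'E'
np.set_printoptions(precision=2,suppress=True)
O=np.array([608.3,55.4]); TH=-0.279
def rel(targets,s=None):
    """world TCP targets (mm) -> tool-frame shifts in cm from measured pose"""
    s=s or status.observe(); y=s['orientation'][2]; e=s['eef_pos']
    T=np.array([[np.cos(y),np.sin(y),0],[np.sin(y),-np.cos(y),0],[0,0,-1]])
    print('pose',e,s['orientation'],'F',s['wrist_force'],'gap',s['finger_gap'],'t',s['time_s'])
    for t in np.atleast_2d(targets): print(np.round(t), '->',np.round(T@(t-e)/10,2))
def pushpos(st,clear,rad=145,z=143,yaw=0.7):
    a=-np.pi/2+TH-st; n=np.array([np.cos(a),np.sin(a)]); p=np.array([-n[1],n[0]]); b=a+np.pi/2
    sup=11*abs(np.cos(b-yaw))+14.5*abs(np.sin(b-yaw))
    return np.r_[O+rad*n-(13+sup+clear)*p,z]
E
python3 -c "
from h import *
rel([pushpos(1.2,25,z=304),pushpos(1.2,25)])"
```

```text
pose [ 373.75 -124.16  303.86] [ 3.14 -0.    0.7 ] F [ 1.19 -0.62 -0.37] gap 0.2714711873232679 t 0.9
[459.  98. 304.] -> [ 20.83 -11.49  -0.01]
[459.  98. 143.] -> [ 20.83 -11.49  16.09]
```

Converted, 20.8 cm / 100 = 0.208, -11.5 cm / 100 = -0.115.

Call:
carry_out(
  plan=[
    [0,[0.1,-0.055,0],0],
    [0,[0.208,-0.115,0],0],
    [0,[0.208,-0.115,0],0],
    [0,[0.208,-0.115,0],0],
    [0,[0.208,-0.115,0],0],
    [0,[0.208,-0.115,0],0],
    [0,[0.208,-0.115,0.06],0],
    [0,[0.208,-0.115,0.1],0],
  ],
)

```text
time_s: 1.7
eef_pos: [459.3, 96.1, 203.7]
orientation: [3.139, -0.003, 0.703]
wrist_force: [1.0, 0.4, 0.3]
finger_gap: 0.1
finger_force: 0.0
```

```bash
python3 -c "
from h import *
rel([pushpos(1.2,25)])
save(snap('top'),'top2.png',(160,70,330,230),3.5)
save(snap('side'),'side2.png',(170,110,330,250),3.5)"
```

```text
pose [459.26  96.07 203.75] [ 3.14 -0.    0.7 ] F [0.99 0.39 0.26] gap 0.11300932493550644 t 1.7
[459.  98. 143.] -> [ 0.09 -0.18  6.07]
```

View pics/side2.png

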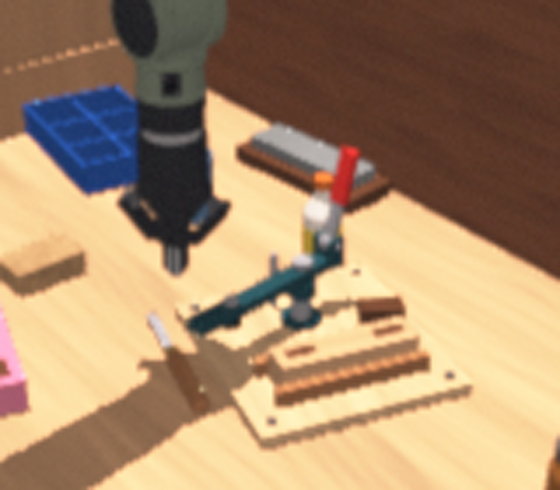

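The side view shows shut fingertips at (175,265), on the +y side of the strap nose (200,325), with nothing in the way. I'll go down and push.

Converted, 6 cm / 100 = 0.06, 4 cm / 100 = 0.04.

Call:
carry_out(
  plan=[
    [0,[0,0,0.04],0],
    [0,[0,0,0.06],0],
    [0,[0,0,0.06],0],
    [0,[0,0,0.06],0],
  ],
)

```text
time_s: 2.2
eef_pos: [459.1, 95.6, 145.5]
orientation: [3.141, -0.001, 0.701]
wrist_force: [-0.0, 0.2, 1.1]
finger_gap: -0.1
finger_force: 0.0
```

```bash
python3 -c "
from h import *
rel([pushpos(s,c) for s,c in [(1.2,10),(1.15,0),(1.05,0),(.95,0),(.85,0),(.75,0),(.65,0),(.55,0),(.45,0),(.35,0),(.25,0),(.15,0),(.05,0),(0,0),(-.03,0)]])"
```

```text
pose [459.11  95.61 145.52] [ 3.14 -0.    0.7 ] F [-0.01  0.19  1.11] gap -0.14928596439031958 t 2.2
[460.  83. 143.] -> [-0.73  1.02  0.25]
[460.  66. 143.] -> [-1.83  2.36  0.25]
[460.  51. 143.] -> [-2.82  3.5   0.25]
[461.  35. 143.] -> [-3.7   4.75  0.25]
[464.  20. 143.] -> [-4.44  6.09  0.25]
[469.   6. 143.] -> [-5.05  7.53  0.25]
[475.  -9. 143.] -> [-5.5   9.03  0.25]
[483. -22. 143.] -> [-5.8  10.49  0.25]
[490. -33. 143.] -> [-5.96 11.87  0.25]
[499. -44. 143.] -> [-5.98 13.27  0.25]
[509. -54. 143.] -> [-5.88 14.68  0.25]
[520. -64. 143.] -> [-5.62 16.09  0.25]
[532. -72. 143.] -> [-5.23 17.49  0.25]
[538. -75. 143.] -> [-4.97 18.18  0.25]
[542. -77. 143.] -> [-4.8  18.59  0.25]
```

Converted, 9 cm / 100 = 0.09, -5.5 cm / 100 = -0.055.

Call:
carry_out(
  plan=[
    [0,[-0.007,0.01,0.002],0],
    [0,[-0.018,0.024,0.002],0],
    [0,[-0.028,0.035,0.002],0],
    [0,[-0.037,0.047,0.002],0],
    [0,[-0.044,0.061,0.002],0],
    [0,[-0.05,0.075,0.002],0],
    [0,[-0.055,0.09,0.002],0],
    [0,[-0.055,0.09,0.002],0],
  ],
)

```text
time_s: 3.0
eef_pos: [476.2, -10.5, 143.2]
orientation: [3.138, -0.002, 0.699]
wrist_force: [-0.6, 0.3, 0.1]
finger_gap: -0.3
finger_force: 0.0
```

```bash
python3 -c "
from h import *
rel([pushpos(s,c) for s,c in [(.55,0),(.45,0),(.35,0),(.25,0),(.15,0),(.1,0),(.05,0),(0,0),(-.03,0)]])
save(snap('top'),'top3.png',(160,70,330,230),3.5)"
```

```text
pose [476.2  -10.52 143.15] [ 3.14 -0.    0.7 ] F [-0.61  0.26  0.07] gap -0.27254871221550375 t 3.0
[483. -22. 143.] -> [-0.25  1.28  0.02]
[490. -33. 143.] -> [-0.41  2.66  0.02]
[499. -44. 143.] -> [-0.44  4.06  0.02]
[509. -54. 143.] -> [-0.32  5.47  0.02]
[520. -64. 143.] -> [-0.07  6.88  0.02]
[526. -68. 143.] -> [0.11 7.58 0.02]
[532. -72. 143.] -> [0.33 8.28 0.02]
[538. -75. 143.] -> [0.59 8.97 0.02]
[542. -77. 143.] -> [0.76 9.38 0.02]
```

View pics/top3.png

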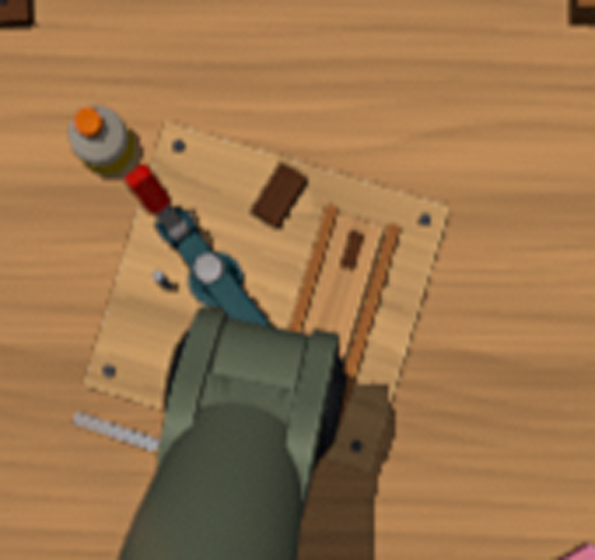

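The strap is swinging as planned: the pivot is at (208,267), the red lever at (148,188), and the angle is about 0.6 rad. I'll keep pushing.

Converted, 8.3 cm / 100 = 0.083, 7.6 cm / 100 = 0.076.

Call:
carry_out(
  plan=[
    [0,[-0.002,0.013,0],0],
    [0,[-0.004,0.027,0],0],
    [0,[-0.004,0.041,0],0],
    [0,[-0.003,0.055,0],0],
    [0,[-0.001,0.069,0],0],
    [0,[0.001,0.076,0],0],
    [0,[0.003,0.083,0],0],
    [0,[0.003,0.083,0],0],
  ],
)

```text
time_s: 3.85
eef_pos: [531.2, -70.4, 141.8]
orientation: [3.141, -0.0, 0.701]
wrist_force: [0.1, -0.6, -0.2]
finger_gap: 0.2
finger_force: 0.0
```

Converted, 0.7 cm / 100 = 0.007, 0.3 cm / 100 = 0.003.

Call:
carry_out(
  plan=[
    [0,[0.002,0.003,0],0],
    [0,[0.003,0.007,0],0],
    [0,[0.003,0.007,0],0],
  ],
)

```text
time_s: 4.15
eef_pos: [537.4, -73.2, 141.9]
orientation: [3.141, -0.0, 0.702]
wrist_force: [-0.9, 0.1, -0.9]
finger_gap: 0.0
finger_force: 0.1
```

Converted, 0.5 cm / 100 = 0.005, 0.4 cm / 100 = 0.004.

Call:
carry_out(
  plan=[
    [0,[0.001,0.002,0],0],
    [0,[0.002,0.004,0],0],
    [0,[0.003,0.005,0],0],
    [0,[0.003,0.005,0],0],
  ],
)

```text
time_s: 4.55
eef_pos: [541.5, -74.7, 141.4]
orientation: [-3.14, 0.002, 0.702]
wrist_force: [-4.1, 1.7, 0.1]
finger_gap: 0.1
finger_force: 2.1
```

```bash
python3 -c "
from h import *
rel([pushpos(0,0)])
save(snap('top'),'top4.png',(160,70,330,230),3.5)"
```

```text
pose [541.5  -74.71 141.42] [-3.14  0.    0.7 ] F [-4.08  1.66  0.08] gap 0.052149070555344734 t 4.55
[538. -75. 143.] -> [-0.28 -0.15 -0.16]
```

View pics/top4.png

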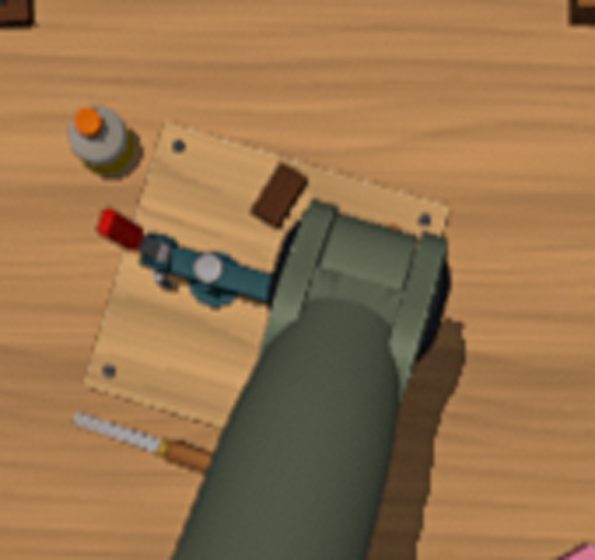

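The strap lies home: pivot (208,267) and nose side (270,288) are parallel to the plate edge, and the contact force has risen to 4.4 N. The lever is still raised at (120,228). I'll back off, rise and turn for the lever.

Converted, -18 cm / 100 = -0.18, -13 cm / 100 = -0.13, -0.59 rad / 1.5708 = -0.3756.

Call:
carry_out(
  plan=[
    [0,[-0.009,-0.013,0],0],
    [0,[-0.017,-0.025,0],0],
    [0,[-0.017,-0.025,-0.03],0],
    [0,[-0.017,-0.025,-0.08],-0.0764],
    [0,[-0.017,-0.025,-0.13],-0.1592],
    [0,[-0.017,-0.025,-0.18],-0.2546],
    [0,[-0.017,-0.025,-0.18],-0.3438],
    [0,[-0.017,-0.025,-0.18],-0.3756],
  ],
)

```text
time_s: 5.4
eef_pos: [515.4, -67.5, 324.9]
orientation: [3.134, 0.0, 1.295]
wrist_force: [-0.4, 0.1, -0.9]
finger_gap: 0.0
finger_force: 0.0
```

```bash
cat >> h.py <<'E'
TAIL=np.array([-np.sin(TH),np.cos(TH)])
def al(L,z): return np.r_[O+L*TAIL,z]
def lev(th,clear=0,rho=90):
    a=1.31-th+0.07*th/1.31; zx=108+3*th/1.31
    L=45+rho*np.cos(a)-7*np.sin(a); return al(L-11-clear,zx+rho*np.sin(a)+7*np.cos(a)+73)
E
python3 -c "
from h import *
rel([al(30,322),lev(0,20),lev(0,0)])
d=snap('top'); c=cloud(d); im=d['img'].astype(int)
m=(im[...,0]>110)&(im[...,1]<50)&(im[...,2]<50); m[:, :180]=0; m[:,240:]=0; m[:100]=0; m[190:]=0
p=c[m]; p=p[(p[:,2]>90)&(p[:,2]<240)]; q=(p[:,:2]-O)
print('red n',len(p),'along',(q@TAIL).min(),(q@TAIL).max(),'across',(q@np.array([TAIL[1],-TAIL[0]])).mean(),'z',p[:,2].min(),p[:,2].max())
v,u=np.nonzero(m); print(u.min(),u.max(),v.min(),v.max())
save(d,'top5.png',(160,70,330,230),3.5)"
```

```text
pose [515.45 -67.52 324.85] [3.13 0.   1.3 ] F [-0.37  0.13 -0.88] gap 0.0011336748150504946 t 5.4
[617.  84. 322.] -> [17.35  5.6   0.29]
[617.  85. 270.] -> [17.4   5.6   5.51]
[622. 104. 270.] -> [19.4   5.61  5.51]
red n 25 along 70.40886110701454 81.64644200402658 across -0.23775206571047228 z 212.31014034546993 224.8446979601838
188 192 130 136
```

View pics/top5.png

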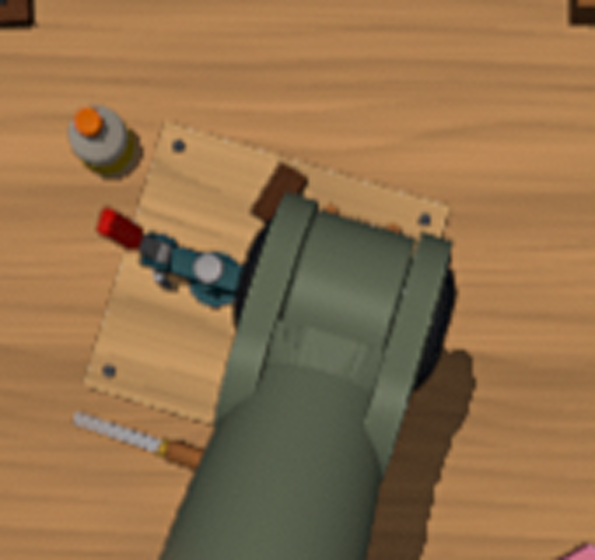

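The lever is where I predicted: its top is 70–82 mm along the tail, across offset 0, z about 222. The strap has stayed home. Now I move over and down on the lever's nose side.

Converted, 17.3 cm / 100 = 0.173, 13 cm / 100 = 0.13.

Call:
carry_out(
  plan=[
    [0,[0.045,0.015,0],0],
    [0,[0.09,0.03,0],0],
    [0,[0.13,0.043,0],0],
    [0,[0.173,0.056,0],0],
    [0,[0.173,0.056,0],0],
    [0,[0.173,0.056,0.03],0],
    [0,[0.173,0.056,0.055],0],
    [0,[0.173,0.056,0.055],0],
  ],
)

```text
time_s: 6.25
eef_pos: [613.0, 83.5, 263.2]
orientation: [-3.136, 0.002, 1.291]
wrist_force: [-0.2, -1.0, -1.4]
finger_gap: 0.3
finger_force: 0.0
```

```bash
python3 -c "
from h import *
rel([lev(t) for t in (0,.1,.2,.3,.4,.5,.6,.7,.8,.9,1,1.1,1.2,1.31,1.36)])"
```

```text
pose [613.03  83.52 263.25] [-3.14  0.    1.29] F [-0.21 -0.96 -1.37] gap 0.3373339785216766 t 6.25
[622. 104. 270.] -> [ 2.21  0.32 -0.65]
[624. 112. 268.] -> [ 3.04  0.32 -0.48]
[627. 120. 266.] -> [ 3.85  0.32 -0.23]
[629. 127. 262.] -> [4.63 0.32 0.1 ]
[631. 134. 258.] -> [5.38 0.31 0.49]
[633. 141. 254.] -> [6.08 0.31 0.96]
[635. 147. 248.] -> [6.73 0.31 1.49]
[636. 153. 242.] -> [7.32 0.31 2.08]
[638. 158. 236.] -> [7.86 0.31 2.72]
[639. 163. 229.] -> [8.33 0.31 3.41]
[640. 167. 222.] -> [8.73 0.31 4.14]
[641. 170. 214.] -> [9.06 0.31 4.91]
[642. 172. 206.] -> [9.31 0.31 5.7 ]
[642. 174. 197.] -> [9.5  0.31 6.6 ]
[642. 174. 193.] -> [9.55 0.31 7.01]
```

Converted, 0.3 cm / 100 = 0.003.

Call:
carry_out(
  plan=[
    [0,[0,0.003,0],0],
    [0,[0,0.003,0],0],
  ],
)

```text
time_s: 6.45
eef_pos: [619.1, 82.6, 268.6]
orientation: [3.139, -0.001, 1.291]
wrist_force: [0.7, -1.0, 0.5]
finger_gap: -0.0
finger_force: 0.0
```

```bash
python3 -c "
from h import *
rel([lev(t) for t in (0,.1,.2,.3,.4,.5,.6)])"
```

```text
pose [619.07  82.62 268.63] [ 3.14 -0.    1.29] F [ 0.74 -0.98  0.51] gap -0.015639103680324194 t 6.45
[622. 104. 270.] -> [ 2.13 -0.29 -0.11]
[624. 112. 268.] -> [ 2.96 -0.29  0.06]
[627. 120. 266.] -> [ 3.77 -0.29  0.31]
[629. 127. 262.] -> [ 4.55 -0.29  0.63]
[631. 134. 258.] -> [ 5.3  -0.29  1.03]
[633. 141. 254.] -> [ 6.   -0.29  1.5 ]
[635. 147. 248.] -> [ 6.65 -0.29  2.03]
```

Converted, 6 cm / 100 = 0.06, 5.3 cm / 100 = 0.053.

Call:
carry_out(
  plan=[
    [0,[0.01,-0.003,0],0],
    [0,[0.021,-0.003,0],0],
    [0,[0.03,-0.003,0],0],
    [0,[0.038,-0.003,0.003],0],
    [0,[0.045,-0.003,0.006],0],
    [0,[0.053,-0.003,0.01],0],
    [0,[0.06,-0.003,0.015],0],
    [0,[0.06,-0.003,0.015],0],
  ],
)

```text
time_s: 7.25
eef_pos: [631.5, 142.8, 250.9]
orientation: [-3.141, -0.0, 1.293]
wrist_force: [0.4, -1.2, 1.7]
finger_gap: -0.1
finger_force: 0.6
```

```bash
python3 -c "
from h import *
rel([lev(t) for t in (.5,.6,.7,.8,.9,1,1.1,1.2,1.31,1.36)])
save(snap('top'),'top6.png',(160,70,330,230),3.5)"
```

```text
pose [631.49 142.78 250.91] [-3.14 -0.    1.29] F [ 0.41 -1.25  1.7 ] gap -0.12857415941860323 t 7.25
[633. 141. 254.] -> [-0.13  0.18 -0.27]
[635. 147. 248.] -> [0.52 0.18 0.26]
[636. 153. 242.] -> [1.12 0.18 0.84]
[638. 158. 236.] -> [1.65 0.18 1.49]
[639. 163. 229.] -> [2.12 0.18 2.18]
[640. 167. 222.] -> [2.52 0.18 2.91]
[641. 170. 214.] -> [2.85 0.18 3.67]
[642. 172. 206.] -> [3.1  0.18 4.47]
[642. 174. 197.] -> [3.29 0.18 5.36]
[642. 174. 193.] -> [3.34 0.18 5.78]
```

View pics/top6.png

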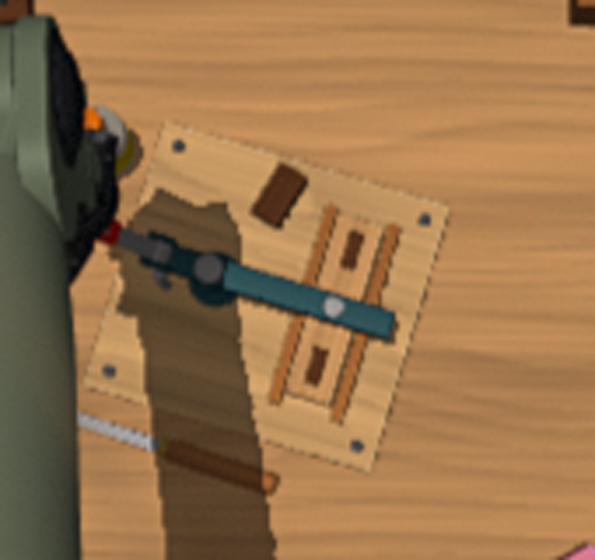

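The strap is home across the blank, from pivot (208,267) to nose end (395,325). The lever is partly down at (115,233), and the bottle at (110,140) is untouched. I'll press the rest of the way.

Converted, 4.4 cm / 100 = 0.044, 3.7 cm / 100 = 0.037.

Call:
carry_out(
  plan=[
    [0,[0.005,0.002,0.003],0],
    [0,[0.011,0.002,0.008],0],
    [0,[0.016,0.002,0.015],0],
    [0,[0.021,0.002,0.022],0],
    [0,[0.025,0.002,0.029],0],
    [0,[0.028,0.002,0.037],0],
    [0,[0.031,0.002,0.044],0],
    [0,[0.031,0.002,0.044],0],
  ],
)

```text
time_s: 8.1
eef_pos: [641.9, 171.5, 206.7]
orientation: [-3.141, -0.0, 1.292]
wrist_force: [1.4, -0.5, 0.5]
finger_gap: 0.2
finger_force: 0.1
```

```bash
python3 -c "
from h import *
rel([lev(t) for t in (1.2,1.31,1.36)])"
```

```text
pose [641.93 171.46 206.68] [-3.14 -0.    1.29] F [ 1.41 -0.52  0.54] gap 0.1717034280809844 t 8.1
[642. 172. 206.] -> [ 0.06 -0.04  0.04]
[642. 174. 197.] -> [ 0.25 -0.04  0.94]
[642. 174. 193.] -> [ 0.3  -0.04  1.35]
```

Converted, 1.1 cm / 100 = 0.011, 0.8 cm / 100 = 0.008.

Call:
carry_out(
  plan=[
    [0,[0.001,0,0.004],0],
    [0,[0.002,0,0.008],0],
    [0,[0.002,0,0.011],0],
    [0,[0.002,0,0.011],0],
    [0,[0.002,0,0.011],0],
  ],
)

```text
time_s: 8.6
eef_pos: [642.5, 172.8, 196.8]
orientation: [-3.142, 0.0, 1.292]
wrist_force: [0.2, 1.6, 1.0]
finger_gap: 0.2
finger_force: 0.6
```

Converted, 0.4 cm / 100 = 0.004, 0.2 cm / 100 = 0.002.

Call:
carry_out(
  plan=[
    [0,[0,0,0.002],0],
    [0,[0,0,0.004],0],
    [0,[0,0,0.004],0],
    [0,[0,0,0.004],0],
  ],
)

```text
time_s: 9.0
eef_pos: [642.7, 173.2, 193.4]
orientation: [3.141, -0.001, 1.292]
wrist_force: [-0.1, 2.2, 5.2]
finger_gap: 0.2
finger_force: 2.4
```

Converted, 0.5 cm / 100 = 0.005, 0.3 cm / 100 = 0.003.

Call:
carry_out(
  plan=[
    [0,[0,0,0.003],0],
    [0,[0,0,0.005],0],
    [0,[0,0,0.005],0],
    [0,[0,0,0.005],0],
  ],
)

```text
time_s: 9.4
eef_pos: [644.5, 173.1, 191.2]
orientation: [3.136, -0.003, 1.292]
wrist_force: [-0.2, 1.2, 15.4]
finger_gap: -0.1
finger_force: 7.6
```

At 15 N the lever is on its stop. I'll lift clear and check.

Converted, 16 cm / 100 = 0.16, -14 cm / 100 = -0.14.

Call:
carry_out(
  plan=[
    [0,[0,0,-0.02],0],
    [0,[0,0,-0.05],0],
    [0,[0,0,-0.1],0],
    [0,[0,0,-0.14],0],
    [0,[-0.03,0.04,-0.14],0],
    [0,[-0.06,0.08,-0.14],0],
    [0,[-0.09,0.12,-0.14],0],
    [0,[-0.1,0.16,-0.14],0],
  ],
)

```text
time_s: 10.2
eef_pos: [769.1, 28.4, 327.7]
orientation: [-3.141, 0.002, 1.289]
wrist_force: [1.6, 0.3, 0.3]
finger_gap: -0.1
finger_force: 0.0
```

Converted, 10 cm / 100 = 0.1, 8 cm / 100 = 0.08.

Call:
carry_out(
  plan=[
    [0,[0,0.04,0],0],
    [0,[0,0.08,0],0],
    [0,[0,0.1,0],0],
    [0,[0,0.1,0],0],
    [0,[0,0.1,0],0],
  ],
)

```text
time_s: 10.7
eef_pos: [849.0, 3.7, 313.8]
orientation: [3.138, -0.001, 1.29]
wrist_force: [0.1, 0.6, -0.6]
finger_gap: -0.4
finger_force: 0.0
```

```bash
python3 -c "
from h import *
rel(al(0,300))
d=snap('top'); c=cloud(d); im=d['img'].astype(int)
m=(im[...,0]>90)&(im[...,1]<50)&(im[...,2]<50); m[:, :165]=0; m[:,240:]=0; m[:100]=0; m[190:]=0
p=c[m]; q=(p[:,:2]-O)@TAIL
k=(p[:,2]>80)&(p[:,2]<240)
print(k.sum()); A=np.polyfit(q[k],p[k][:,2],1); print('slope',A,'along',q[k].min(),q[k].max(),'z',p[k][:,2].min(),p[k][:,2].max(),'across',((p[k][:,:2]-O)@np.array([TAIL[1],-TAIL[0]])).mean())
save(d,'top7.png',(140,70,310,230),3.5)"
```

```text
pose [849.04   3.66 313.83] [ 3.14 -0.    1.29] F [ 0.11  0.63 -0.6 ] gap -0.39024220523083203 t 10.7
[608.  55. 300.] -> [ -1.69 -24.57   1.38]
148
slope [  0.05 115.75] along 94.46295168341277 158.2611433827063 z 114.2423636556182 129.44900803667963 across 1.990746833831457
```

View pics/top7.png

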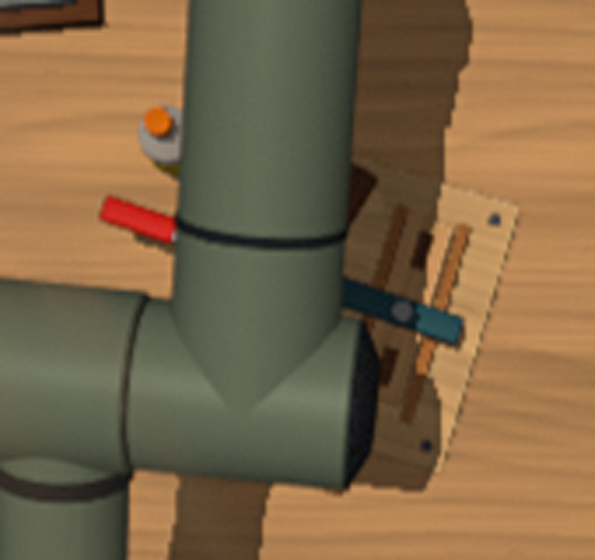

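The lever lies flat, with its grip sloping 0.05 rad upward at z of about 122. The strap is home with its nose at (445,325), the bottle at (160,135) is still standing, and the arm is about 200 mm clear above. I'm handing in.

```bash
python3 -c "
from h import *
print(order.job_done())"
```

```text
the job is handed in; nothing more can be done
None
```

I pushed the strap home against its stop, then pressed the cam lever fully down and moved the arm clear. The job is handed in, with no verdict returned; the final picture shows the strap home and the lever down, but I didn't measure the foot's force on the blank.

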